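Open the interlocked hardware caddy

ROBOT

A 6-joint arm with a two-finger parallel gripper is mounted at the origin on the work surface. World frame = base frame: x ahead of the robot, y to its left, z up, the work surface at z = 0. Lengths are in m, angles in degrees, forces in N, time in s.
With the tool pointing down it reaches from about 0.4 to 0.825 m from the base axis. Payload 7 kg.
Tool frame: the origin (TCP) lies on the centre line of the jaws, within the pads' length; the fingertips stand 19 mm ahead of it and the grasp point (between the pads) is the TCP; z points along the fingers, y is the line along which they close (so a half turn about z gives the same grasp; the last joint's range is limited). The gripper opens to 88 mm and grips with 3 to 60 N. Pads are 19 mm wide; open, the fingers measure 130 mm over their backs; the gripper's body (78 mm by 193 mm) begins 47 mm behind the grasp point.
Start: joints at [81.137, 20.546, 0.682, 0, -70.136, -16.507], TCP at [0.289, 0.61, 0.246] pointing down, gripper open.
Joint ranges: [-176.03, 176.03], [-82.01, 121.73], [-58.28, 71.71], [-173.87, 95.51], [-174.79, -0.11], [-173.66, 173.66]. Speed limits (degrees/s): [136.94, 136.94, 172.46, 180, 180, 180].

INTERFACE

Orientations are given as [roll, pitch, yaw] about the fixed x, y, z axes, in that order (R = Rz(yaw) Ry(pitch) Rx(roll)).
In Python, from plant import get_state, capture, close_job gives the robot as it stands.
- The arm moves only by the tool apply_moves, never from a script. Its argument "targets" is a list of rows, each a list of 7 numbers: the opening, from 0 (shut) to 1 (fully open), then the shift along the tool's x, y, z normalised to -1 to 1, where 1 is 1000 mm, then the turn, a rotation vector about the tool's x, y, z normalised to -1 to 1, where 1 is 90 degrees. In form: [[claw, tx, ty, tz, ax, ay, az], ...]. A call has 1 to 20 rows; each row shifts and turns the commanded pose from where the row before left it, along the tool's axes as they then stand; what a row does not reach is not made up. A row lasts 1/12 s, in which the tool goes at most 41.7 mm and 7.16 degrees, less where a joint would pass 70% of its speed; a pose out of reach is approached as far as the arm can. A call with a number of a shift or a turn outside -1 to 1 is refused whole. A call with a gripper value outside its range is refused whole. The fingers move at their own pace and stop on an object; "newtons" is the grip in N (left out, the last holds). Time passes only in rows, so rows that do not move let the fingers close. It gives the time, the measured TCP pose, the force, the opening and the grip force at its end, in the units of the state.
- get_state(): the state, without advancing time (a new reading comes with each control period).
- capture(name): name is "side" or "top"; returns a dict with "frame" (480x640x3 uint8, red, green, blue), "range_z" (480x640 float32, m along the optical axis (not along the pixel's ray), 0 where there is no reading), "camera_matrix" (3x3 intrinsics, pixels), "T" (4x4, takes a point from camera to world coordinates). Camera axes: x right, y down, z forward; pixel columns grow to the right and rows downward; lengths in m; the calibration is good to about 2 mm. A picture is of the moment at which its call begins.
- close_job(): hands the job in; it is judged then, once.
The state is a dict: "time_s": time; "joints": joint angles; "qd": joint speeds; "joint_torque": joint torques, N m; "tcp_pos": TCP position; "eef_rot": TCP orientation; "contact_force": force on the tool from outside, world axes, zero at the start; "moment": the same for the moment, N m; "gripper_width": finger opening in m; "gripper_force": force on a finger pad.
Only numpy, scipy, OpenCV 4.12 (cv2) and the standard library are available. Lean on these libraries where they do the work, as an engineer would, in place of code of your own. Each camera call takes 0.05 s, during which the arm holds its last target. There are 200 camera calls.

TASK

Open the cream hardware caddy so that the chrome hinges can be got at: throw both upright levers fully over from the caddy's front to its rear, then turn the black knob clockwise to its stop, then slide the flat cover sideways as far as it goes, from the red mark to the green one. An interlock inside may hold one of the levers until the other has been thrown, and you cannot see which, so feel for it gently and never force a lever that is blocked. Leave the flask, the mallet and the birch blocks where they are.

Things in the scene. Friction and masses are not known exactly. Their poses are not given: they have to be found in the camera images.
- caddy: Fixed cream plastic caddy, 250 (x) x 340 (y) x 100 mm high; place and yaw vary. Origin: centre of its underside, z=0. Axes: x from its front (robot side) to its rear, y left, z up. Front half (x<+5 mm): closed deck 100 mm up with, at x=-60, blue lever (y +90), knob (y 0), orange lever (y -90). Rear half: two bins; the cover lies on the -y one (hinges). Red mark at y -86, green at +44.
- lever_a_tip (a point): Top end of the blue lever. Its pivot runs along the caddy's y axis at caddy (-60, 90, 60) mm, inside the deck; this point is 135 mm from the pivot. Steel stem 12 mm thick, the last 50 mm a round blue grip 22 mm thick. The tip is about 184 mm up at both ends of the throw and travels 105 mm from front to rear.
- lever_a (a joint): Blue lever, rad: 0 leans 0.4 rad to the caddy's front (-x), 0.8 = fully thrown, 0.4 rad to its rear. Starts at 0 to 0.06; stays where left. Free: 2 N at the grip with a slight bump near 0.25. Blocked: stops hard before 0.2. Best pushed from its front with closed fingers; over 80 N of fingers on it, pushing or squeezing, is forcing.
- lever_b_tip (a point): Top end of the orange lever: as the blue one, its pivot at caddy (-60, -90, 60) mm.
- lever_b (a joint): Orange lever, rad: same values, stiffness and limits as the blue one. The hidden interlock differs from start to start: it blocks the blue lever until the orange one has been thrown fully, or the orange until the blue has been thrown, or now and then neither.
- knob_grip (a point): On the axis of the knob, 135 mm above the platform, at caddy (-60, 0, 135) mm: a point to grip the knob's bar. The bar is black, upright, 62 mm long, 14 mm thick, from 116 to 150 mm above the platform, on a grey disc of 64 mm diameter whose top is 117 mm up.
- knob (a joint): Knob, rad, clockwise seen from above: at 0 its bar lies along the caddy's x axis, 1.5 = its stop (unlocked). It starts at 0 to 0.05. Until both levers are fully thrown it is blocked before 0.4. Free, it takes about 0.05 N m and stays where it is left.
- cover_handle (a point): Middle of the cover's upright grey handle, a fin 60 mm long (caddy x), 14 mm thick (caddy y), from 108 to 146 mm above the platform; this point is 130 mm up. The cover is a cream plate 118 x 160 x 8 mm, its top 108 mm up. Shut, the handle stands at caddy (65, -86) mm.
- cover (a joint): Cover, m, along the caddy's +y: 0 = shut, 0.13 = fully open at its stop. Locked (a few mm of play) by the knob; free once that is at its stop, when it slides with about 2 N of friction. It cannot be lifted off.
- flask: Loose teal steel flask standing upright, 66 mm diameter, 200 mm tall; origin at the centre of its underside. Bystander.
- block_1: Loose birch corner block, L-shaped, 90 x 85 mm over all and 50 mm high; origin on its underside near the middle. Bystander.
- block_2: A second, equal birch corner block. Bystander.
- mallet: Loose green rubber mallet lying flat: wooden handle along its x axis 24 mm thick, head 55 x 90 x 54 mm high at its +x end, 185 mm long over all; origin on its underside near the middle. Bystander.

How it is judged (in metres and radians):
On the way, in this order (a step that is already met when the one before it is completed fails the run):
1. one of the two levers is fully thrown (value of joint any of lever_a, lever_b above 0.72 rad and value of joint knob below 0.5 rad and value of joint cover below 0.02 m), for 0.1 s.
2. both levers are fully thrown, the knob not yet turned (value of joint each of lever_a, lever_b above 0.72 rad and value of joint knob below 0.5 rad and value of joint cover below 0.02 m), for 0.1 s.
3. the knob is turned to its stop, the cover still shut (value of joint each of lever_a, lever_b above 0.72 rad and value of joint knob above 1.35 rad and value of joint cover below 0.02 m), for 0.1 s.
4. the cover is slid fully open (value of joint cover above 0.12 m), for 0.1 s.
At the end, for the whole second after the job is handed in: Both levers are within 0.08 rad of their rear stops, the knob within 0.15 rad of its clockwise stop, the cover within 10 mm of fully open and at rest, and the bystanders at rest (value of joint each of lever_a, lever_b above 0.72 rad and value of joint knob above 1.35 rad and value of joint cover above 0.12 m and velocity of joint cover below 0.01 m/s and linear speed of each of flask, block_1, block_2, mallet below 0.02 m/s); the robot touches nothing.
It fails at once if a lever is forced: more than 80 N of fingers on it (contact force between the fingers and lever_a above 80 N or contact force between the fingers and lever_b above 80 N).
It fails at once if a bystander is moved by more than 20 mm or the flask tipped (distance of any of flask, block_1, block_2, mallet from where it was at the start of the episode above 0.02 m or angle between flask's own z axis and vertical above 0.3 rad).
It also fails if it takes over 62 s, if anything falls off the work surface, if the arm or the gripper's body presses on something with over 40 N, if the wrist force passes 120 N, or if a joint passes its speed limit or range.

## Working session

There is one attempt and no reset: what is moved stays moved. The work goes in short steps, Python scripts to look and compute and a tool call to move; the robot and the scene stay as the last step left them, time stands still between calls to the robot, and variables do not carry over. Pictures are saved under pics/ and viewed, at most 10 in all, crops included, and the job is handed in when it is done.

Besides the shell and the picture viewer there is one more tool, called after "Request:" as name(argument=value, ...), one argument or row to a line, values as JSON. apply_moves: Moves the arm, as the interface text tells. Scaled input: -1 to 1 covers 1000 mm each way for a shift and 90 degrees each way for a turn. Its arguments: {"type":"object","properties":{"targets":{"type":"array","items":{"type":"array","items":{"type":"number"}}},"newtons":{"type":"number"}},"required":["targets"]}

```bash
mkdir -p pics; python3 - <<'E'
from plant import *
import cv2,numpy as np
s=get_state();print(s)
for n in("top","side"):
    c=capture(n);cv2.imwrite(f"pics/{n}0.png",c["frame"][:,:,::-1]);np.savez(f"{n}0.npz",**c)
    print(n,c["camera_matrix"],c["T"])
E
```

```text
{'time_s': 0.0, 'joints': array([ 8.11352539e+01,  2.05917524e+01,  6.32383820e-01, -2.01614654e-02,
       -7.01347169e+01, -1.65062401e+01]), 'qd': array([-0.01630522,  0.07077908, -0.01570954,  0.03131775, -0.01889828,
        0.0015003 ]), 'joint_torque': array([-2.68888016e-04, -5.82726502e+01,  2.93058944e+01,  6.99716717e+00,
        6.95528928e-03, -1.82381032e-04]), 'tcp_pos': array([0.2890539 , 0.6094643 , 0.24460838]), 'eef_rot': array([ 1.79904407e+02, -8.56237536e-03, -2.53778457e+01]), 'contact_force': array([-0.56545235,  0.43108085, -0.52153638]), 'moment': array([-0.01754416, -0.04409449, -0.01122193]), 'gripper_force': 0.0, 'gripper_width': 0.08761139827298753}
top [[502.95892761   0.         324.17545825]
 [  0.         502.95892761 236.70787143]
 [  0.           0.           1.        ]] [[ 0.01511331 -0.99072639  0.13502895  0.46228901]
 [-0.99987131 -0.01570148 -0.0032919   0.04415022]
 [ 0.00538153 -0.13496182 -0.99083619  1.1132682 ]
 [ 0.          0.          0.          1.        ]]
side [[561.10714251   0.         326.63958945]
 [  0.         561.10714251 240.15472587]
 [  0.           0.           1.        ]] [[-0.98990943 -0.09891066  0.1014692   0.48405007]
 [-0.14079742  0.60580885 -0.78305282  0.87238408]
 [ 0.01598133 -0.78943797 -0.61362226  0.77008325]
 [ 0.          0.          0.          1.        ]]
```

View pics/top0.png

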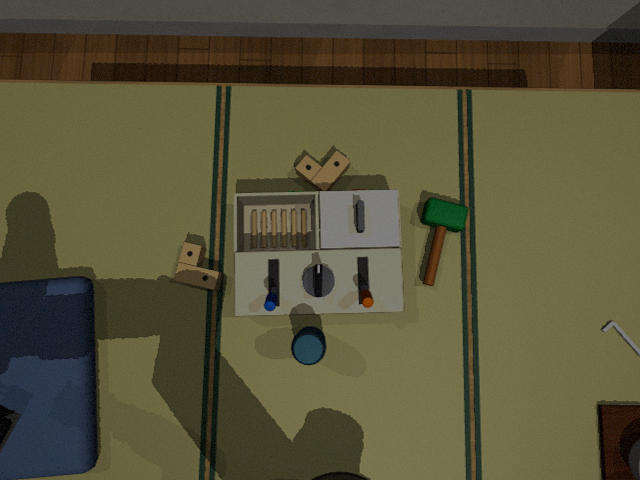

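View pics/side0.png

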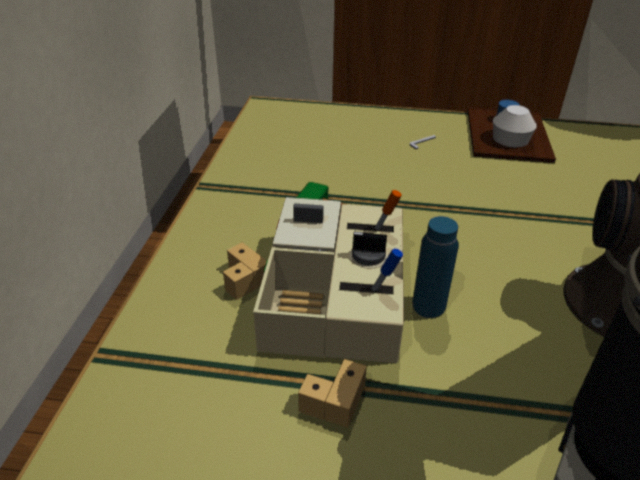

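The top view shows blue grip (270,305), knob (319,281), orange grip (367,301), cover handle (360,216), and the flask (309,345) just in front between the blue lever and the knob. Next I'll measure these.

```bash
cat > h.py <<'E'
import numpy as np,cv2
def cloud(c):
    K=c["camera_matrix"];z=c["range_z"].astype(float);v,u=np.mgrid[:480,:640]
    p=np.stack([(u-K[0,2])/K[0,0]*z,(v-K[1,2])/K[1,1]*z,z],-1)
    w=p@c["T"][:3,:3].T+c["T"][:3,3];w[z==0]=np.nan;return w
def hsv(c): return cv2.cvtColor(c["frame"],cv2.COLOR_RGB2HSV)
E
python3 - <<'E'
from h import *
np.set_printoptions(precision=4,suppress=True)
for n in("top","side"):
    c=dict(np.load(n+"0.npz"));w=cloud(c);h=hsv(c);H,S,V=h[...,0],h[...,1],h[...,2]
    box=(w[...,0]>.3)&(w[...,0]<.85)&(abs(w[...,1]-.05)<.3)
    deck=box&(abs(w[...,2]-.1)<.012)&(S<70)
    pts=w[deck][:,:2].astype(np.float32);r=cv2.minAreaRect(pts);print(n,"top plane",len(pts),r,"\n",cv2.boxPoints(r),np.median(w[deck][:,2]))
    for nm,m in(("blue",(H>110)&(H<128)&(S>150)&(w[...,2]>.12)),("orange",(H<14)&(S>180)&(w[...,2]>.12)),
      ("knobbar",(V<60)&(w[...,2]>.135)&(w[...,2]<.158)),("handle",(S<80)&(w[...,2]>.13)&(w[...,2]<.152)),("flask",(H>90)&(H<112)&(S>80)&(w[...,2]>.185)&(w[...,2]<.21))):
        m=m&box;q=w[m]
        if len(q)<5: print(nm,len(q));continue
        r=cv2.minAreaRect(q[:,:2].astype(np.float32))
        print(nm,len(q),q.mean(0),q.min(0),q.max(0),np.round(r[0],4),np.round(r[1],4),round(r[2],1))
E
```

```text
top top plane 14102 ((0.5540133714675903, 0.052784666419029236), (0.2836170494556427, 0.3404589295387268), 2.2838375568389893) 
 [[ 0.4055  0.2172]
 [ 0.4191 -0.123 ]
 [ 0.7025 -0.1117]
 [ 0.6889  0.2285]] 0.1002869159047931
blue 78 [0.4647 0.1212 0.1679] [0.3669 0.046  0.1465] [0.5387 0.1494 0.1903] [0.4518 0.0715] [0.128  0.1264] 29.6
orange 107 [ 0.4805 -0.0341  0.1743] [ 0.4621 -0.0483  0.1451] [0.5388 0.0575 0.1913] [0.5012 0.0014] [0.1211 0.0292] 59.2
knobbar 356 [0.5269 0.0384 0.1482] [ 0.3541 -0.0439  0.1352] [0.6688 0.1477 0.1578] [0.5155 0.0287] [0.145  0.3124] 52.3
handle 362 [ 0.5906 -0.0001  0.1456] [ 0.4013 -0.0483  0.1302] [0.6688 0.1381 0.152 ] [0.5247 0.0125] [0.136  0.2744] 48.2
flask 729 [0.3922 0.073  0.1982] [0.3602 0.0419 0.185 ] [0.4703 0.1472 0.2052] [0.4121 0.102 ] [0.1378 0.0511] 53.0
side top plane 8894 ((0.5276521444320679, 0.05362403392791748), (0.3418022394180298, 0.3430359363555908), 3.0342700481414795) 
 [[ 0.3479  0.2159]
 [ 0.3661 -0.1267]
 [ 0.7074 -0.1086]
 [ 0.6892  0.2339]] 0.10044208835089363
blue 156 [0.4727 0.1395 0.164 ] [0.4539 0.0544 0.1206] [0.5324 0.1541 0.1892] [0.4861 0.1002] [0.0415 0.1165] 29.2
orange 232 [ 0.4806 -0.0239  0.1668] [ 0.4625 -0.0473  0.1226] [0.5346 0.0614 0.1905] [0.4887 0.0124] [0.1248 0.0433] 65.2
knobbar 931 [0.4773 0.0653 0.1454] [ 0.3571 -0.0361  0.135 ] [0.6662 0.153  0.158 ] [0.5101 0.0302] [0.138  0.3005] 46.9
handle 610 [0.566  0.0213 0.1418] [ 0.355  -0.0411  0.1301] [0.6684 0.1539 0.1519] [0.5135 0.0265] [0.1407 0.3071] 47.3
flask 602 [0.3927 0.0815 0.1965] [0.3622 0.0429 0.185 ] [0.4708 0.1509 0.203 ] [0.4226 0.0945] [0.1374 0.0512] 34.0
```

```bash
python3 - <<'E'
from h import *
np.set_printoptions(precision=4,suppress=True)
P={n:cloud(dict(np.load(n+"0.npz"))).reshape(-1,3) for n in("top","side")}
a=np.radians(2.3);R=np.array([[np.cos(a),-np.sin(a)],[np.sin(a),np.cos(a)]]);o=np.array([.5708,.0534])
for n,p in P.items():
    l=np.c_[(p[:,:2]-o)@R,p[:,2]]
    print(n)
    d=l[(abs(l[:,2]-.1)<.006)&(l[:,0]<.0)&(l[:,0]>-.15)&(abs(l[:,1])<.2)]
    for q in(.002,.01,.99,.998):print("deck",q,np.quantile(d[:,:2],q,axis=0))
    for nm,c,r,z0,z1 in(("knob",(-.06,0),.04,.142,.155),("handle",(.065,-.086),.04,.138,.15),("blue",(-.11,.09),.045,.15,.2),("orange",(-.11,-.09),.045,.15,.2),("flask",(-.17,.02),.06,.19,.21)):
        m=(np.hypot(*(l[:,:2]-c).T)<r)&(l[:,2]>z0)&(l[:,2]<z1);q=l[m]
        if nm in("blue","orange"):
            t=q[q[:,2]>q[:,2].max()-.012];print(nm,"tip",t.mean(0))
        r_=cv2.minAreaRect(q[:,:2].astype(np.float32));print(nm,len(q),q.min(0),q.max(0),np.round(r_[0],4),np.round(r_[1],4),round(r_[2],1))
E
```

```text
top
deck 0.002 [-0.1249 -0.169 ]
deck 0.01 [-0.124  -0.1662]
deck 0.99 [-0.0012  0.1655]
deck 0.998 [-0.0002  0.1678]
knob 236 [-0.0913 -0.0078  0.1427] [-0.03    0.0069  0.1542] [-0.0607 -0.0004] [0.0135 0.0612] 88.7
handle 220 [ 0.0342 -0.0929  0.1384] [ 0.0947 -0.0787  0.149 ] [ 0.0644 -0.0857] [0.014  0.0604] 88.4
blue tip [-0.1052  0.0898  0.1853]
blue 182 [-0.1152  0.0789  0.1505] [-0.0835  0.1006  0.1915] [-0.0995  0.0893] [0.0213 0.032 ] 83.2
orange tip [-0.1029 -0.0895  0.1862]
orange 178 [-0.1142 -0.0996  0.15  ] [-0.082  -0.0791  0.192 ] [-0.0981 -0.0893] [0.0205 0.0321] 90.0
flask 672 [-0.2098 -0.0042  0.1903] [-0.1591  0.046   0.2052] [-0.1845  0.0209] [0.05   0.0508] 89.1
side
deck 0.002 [-0.1242 -0.1657]
deck 0.01 [-0.1232 -0.1608]
deck 0.99 [-0.0009  0.1714]
deck 0.998 [-0.0002  0.1729]
knob 254 [-0.0899 -0.0078  0.142 ] [-0.0289  0.0115  0.1524] [-0.0595  0.0026] [0.0184 0.0615] 86.5
handle 201 [ 0.0354 -0.0926  0.138 ] [ 0.0944 -0.0729  0.1483] [ 0.0649 -0.0822] [0.0592 0.0194] 1.8
blue tip [-0.1039  0.0952  0.1844]
blue 306 [-0.1149  0.0836  0.1511] [-0.0824  0.1049  0.1901] [-0.0997  0.0952] [0.0331 0.0208] 14.7
orange tip [-0.1017 -0.0845  0.1844]
orange 239 [-0.1136 -0.098   0.1501] [-0.08   -0.075   0.1905] [-0.097  -0.0856] [0.0322 0.0211] 21.2
flask 524 [-0.2086 -0.0029  0.19  ] [-0.1576  0.0495  0.203 ] [-0.1838  0.0236] [0.051  0.0514] 46.9
```

Request:
apply_moves(
  newtons=10,
  targets=[
    [0,0,0,0,0,0,-0.077],
    [0,0,0,0,0,0,-0.077],
    [0,0,0,0,0,0,-0.077],
    [0,0,0,0,0,0,-0.077],
    [0,0.0095,0.0397,0,0,0,0],
    [0,0.0095,0.0397,0,0,0,0],
    [0,0.0095,0.0397,0,0,0,0],
    [0,0.0095,0.0397,0,0,0,0],
    [0,0.0095,0.0397,0,0,0,0],
    [0,0.0095,0.0397,0,0,0,0],
    [0,0.0095,0.0397,0,0,0,0],
    [0,0.0095,0.0397,0,0,0,0],
    [0,0.0095,0.0397,0,0,0,0],
    [0,0.0095,0.0397,0,0,0,0],
    [0,0.0095,0.0397,0,0,0,0],
    [0,0.0095,0.0397,0,0,0,0],
    [0,0,0,0,0,0,0],
    [0,0,0,0,0,0,0],
  ],
)

```text
time_s: 1.6
tcp_pos: [0.4228, 0.1364, 0.2455]
eef_rot: [-180.0, 0.0, 2.1]
contact_force: [-0.3, 0.5, 0.9]
gripper_width: 0.0002
gripper_force: 0.0
```

```bash
cat > st.py <<'E'
from plant import get_state
import numpy as np
np.set_printoptions(precision=4,suppress=True)
def st():
    s=get_state();a=np.radians(2.3);R=np.array([[np.cos(a),-np.sin(a)],[np.sin(a),np.cos(a)]])
    l=(s["tcp_pos"][:2]-[.571,.054])@R
    print("t",s["time_s"],"caddy mm",l*1000,"z",s["tcp_pos"][2]*1000,"rot",s["eef_rot"],"F",s["contact_force"]@np.block([[R,np.zeros((2,1))],[np.zeros((1,2)),np.eye(1)]]),"w",s["gripper_width"],"j",s["joints"])
if __name__=="__main__": st()
E
python3 st.py
```

```text
t 1.6 caddy mm [-144.7445   88.2977] z 245.52958485810262 rot [-179.9946    0.0043    2.1015] F [-0.247   0.5347  0.8864] w 0.00015281171580311002 j [ 43.4507  -1.8653 -26.8056  -0.0075 -65.0594  48.654 ]
```

Request:
apply_moves(
  targets=[
    [0,0,0,0.034,0,0,0],
    [0,0,0,0.034,0,0,0],
    [0,0,0,0,0,0,0],
    [0,0.004,0,0,0,0,0],
    [0,0.004,0,0,0,0,0],
    [0,0.003,0,0,0,0,0],
    [0,0.003,0,0,0,0,0],
    [0,0,0,0,0,0,0],
  ],
)

```text
time_s: 2.27
tcp_pos: [0.4378, 0.1398, 0.1787]
eef_rot: [-179.9, -0.1, 2.4]
contact_force: [-0.2, -0.5, -0.3]
gripper_width: 0.0006
gripper_force: 0.0
```

Request:
apply_moves(
  targets=[
    [0,0.003,0,0,0,0,0],
    [0,0.003,0,0,0,0,0],
    [0,0,0,0,0,0,0],
  ],
)

```text
time_s: 2.52
tcp_pos: [0.4429, 0.1393, 0.1777]
eef_rot: [180.0, 0.0, 2.3]
contact_force: [-1.6, -0.2, 1.4]
gripper_width: 0.0003
gripper_force: 0.7
```

Request:
apply_moves(
  targets=[
    [0,0.003,0,0,0,0,0],
    [0,0.003,0,0,0,0,0],
    [0,0,0,0,0,0,0],
  ],
)

```text
time_s: 2.77
tcp_pos: [0.4491, 0.1396, 0.1776]
eef_rot: [180.0, 0.0, 2.3]
contact_force: [-1.7, -0.4, 0.3]
gripper_width: 0.0003
gripper_force: 0.7
```

Request:
apply_moves(
  targets=[
    [0,0.003,0,0,0,0,0],
    [0,0.003,0,0,0,0,0],
    [0,0,0,0,0,0,0],
  ],
)

```text
time_s: 3.02
tcp_pos: [0.4552, 0.1399, 0.1775]
eef_rot: [180.0, -0.0, 2.4]
contact_force: [-0.7, -0.6, 1.0]
gripper_width: 0.0006
gripper_force: 0.6
```

Request:
apply_moves(
  targets=[
    [0,0.003,0,0,0,0,0],
    [0,0.002,0,0,0,0,0],
    [0,0,0,0,0,0,0],
  ],
)

```text
time_s: 3.27
tcp_pos: [0.4601, 0.1401, 0.1776]
eef_rot: [180.0, -0.0, 2.3]
contact_force: [-1.4, 0.1, 1.2]
gripper_width: 0.0006
gripper_force: 0.8
```

Request:
apply_moves(
  targets=[
    [0,0.003,0,0,0,0,0],
    [0,0.002,0,0,0,0,0],
    [0,0,0,0,0,0,0],
  ],
)

```text
time_s: 3.52
tcp_pos: [0.465, 0.1403, 0.1775]
eef_rot: [180.0, -0.0, 2.3]
contact_force: [-2.3, -0.9, 1.5]
gripper_width: 0.0003
gripper_force: 0.7
```

Request:
apply_moves(
  targets=[
    [0,0.003,0,0,0,0,0],
    [0,0.002,0,0,0,0,0],
    [0,0,0,0,0,0,0],
  ],
)

```text
time_s: 3.77
tcp_pos: [0.47, 0.1405, 0.1775]
eef_rot: [180.0, -0.0, 2.3]
contact_force: [-1.1, -0.4, 1.0]
gripper_width: 0.0004
gripper_force: 0.8
```

Request:
apply_moves(
  targets=[
    [0,0.003,0,0,0,0,0],
    [0,0.002,0,0,0,0,0],
    [0,0,0,0,0,0,0],
  ],
)

```text
time_s: 4.02
tcp_pos: [0.4751, 0.1407, 0.1776]
eef_rot: [180.0, -0.0, 2.3]
contact_force: [-1.6, -0.4, 1.1]
gripper_width: 0.0006
gripper_force: 0.7
```

Blue is past the blocked range at only about 2 N, so it's free. I'll carry on to its stop.

Request:
apply_moves(
  targets=[
    [0,0.005,0,0,0,0,0],
    [0,0.005,0,0,0,0,0],
    [0,0.005,0,0,0,0,0],
    [0,0.005,0,0,0,0,0],
    [0,0.005,0,0,0,0,0],
    [0,0.005,0,0,0,0,0],
    [0,0.005,0,0,0,0,0],
    [0,0,0,0,0,0,0],
  ],
)

```text
time_s: 4.68
tcp_pos: [0.5104, 0.1422, 0.1771]
eef_rot: [180.0, 0.0, 2.3]
contact_force: [-0.8, -0.9, 0.0]
gripper_width: 0.0007
gripper_force: 0.1
```

Request:
apply_moves(
  targets=[
    [0,0.003,0,0,0,0,0],
    [0,0.003,0,0,0,0,0],
    [0,0,0,0,0,0,0],
  ],
)

```text
time_s: 4.93
tcp_pos: [0.5159, 0.1424, 0.1774]
eef_rot: [180.0, 0.0, 2.4]
contact_force: [-0.8, -0.6, -0.1]
gripper_width: 0.0004
gripper_force: 0.5
```

Request:
apply_moves(
  targets=[
    [0,0.003,0,0,0,0,0],
    [0,0.002,0,0,0,0,0],
    [0,0,0,0,0,0,0],
  ],
)

```text
time_s: 5.18
tcp_pos: [0.5209, 0.1427, 0.1776]
eef_rot: [-180.0, -0.0, 2.4]
contact_force: [-0.5, -0.3, -0.8]
gripper_width: 0.0006
gripper_force: 0.5
```

Request:
apply_moves(
  targets=[
    [0,0.002,0,0,0,0,0],
    [0,0.002,0,0,0,0,0],
    [0,0,0,0,0,0,0],
  ],
)

```text
time_s: 5.43
tcp_pos: [0.5249, 0.1428, 0.1776]
eef_rot: [-180.0, -0.0, 2.4]
contact_force: [-1.8, -1.0, 0.5]
gripper_width: 0.0003
gripper_force: 0.6
```

Request:
apply_moves(
  targets=[
    [0,0.002,0,0,0,0,0],
    [0,0.002,0,0,0,0,0],
    [0,0,0,0,0,0,0],
  ],
)

```text
time_s: 5.68
tcp_pos: [0.5276, 0.1427, 0.1772]
eef_rot: [180.0, 0.1, 2.3]
contact_force: [-7.3, 1.4, 2.6]
gripper_width: 0.0004
gripper_force: 4.0
```

Request:
apply_moves(
  targets=[
    [0,0.002,0,0,0,0,0],
    [0,0.001,0,0,0,0,0],
    [0,0,0,0,0,0,0],
  ],
)

```text
time_s: 5.93
tcp_pos: [0.5283, 0.1426, 0.1769]
eef_rot: [180.0, 0.4, 2.3]
contact_force: [-17.2, 3.2, 8.5]
gripper_width: 0.0007
gripper_force: 9.5
```

Request:
apply_moves(
  targets=[
    [0,-0.012,0,0,0,0,0],
    [0,-0.005,0,-0.035,0,0,0],
    [0,0,0,-0.038,0,0,0],
    [0,-0.017,0.036,0,0,0,0],
    [0,-0.017,0.036,0,0,0,0],
    [0,-0.017,0.036,0,0,0,0],
    [0,-0.017,0.036,0,0,0,0],
    [0,-0.017,0.036,0,0,0,0],
    [0,0,0,0,0,0,0],
    [0,0,0,0,0,0,0],
  ],
)

```text
time_s: 6.77
tcp_pos: [0.4369, -0.0425, 0.2515]
eef_rot: [-180.0, -0.2, 2.2]
contact_force: [0.5, 0.4, 0.6]
gripper_width: 0.0008
gripper_force: 0.0
```

```bash
python3 - <<'E'
from st import *;from h import *;from plant import capture
st()
a=np.radians(2.3);R=np.array([[np.cos(a),-np.sin(a)],[np.sin(a),np.cos(a)]]);o=np.array([.571,.054])
c=capture("side");p=cloud(c).reshape(-1,3);h=hsv(c).reshape(-1,3)
l=np.c_[(p[:,:2]-o)@R,p[:,2]]
m=(h[:,0]>110)&(h[:,0]<128)&(h[:,1]>150)&(abs(l[:,0]+.06)<.09)&(abs(l[:,1]-.09)<.04)&(l[:,2]>.12)
q=l[m];print(len(q),q.mean(0),q.min(0),q.max(0))
E
```

```text
t 6.7667 caddy mm [-137.8509  -91.0745] z 251.48019900618164 rot [-179.9761   -0.1822    2.1827] F [0.4877 0.3533 0.5732] w 0.0007578885877218716 j [ 20.3785  -2.8231 -26.9181   0.0375 -65.7245  71.7889]
136 [-0.0168  0.0974  0.1689] [-0.0321  0.0833  0.1427] [-0.0002  0.1043  0.188 ]
```

Request:
apply_moves(
  targets=[
    [0,-0.008,0,0,0,0,0],
    [0,0,0,0.037,0,0,0],
    [0,0,0,0.037,0,0,0],
    [0,0,0,0,0,0,0],
    [0,0.005,0,0,0,0,0],
    [0,0.005,0,0,0,0,0],
    [0,0.004,0,0,0,0,0],
    [0,0.004,0,0,0,0,0],
    [0,0.004,0,0,0,0,0],
    [0,0,0,0,0,0,0],
  ],
)

```text
time_s: 7.65
tcp_pos: [0.452, -0.0404, 0.1772]
eef_rot: [-180.0, -0.0, 2.3]
contact_force: [0.4, -0.4, 0.4]
gripper_width: 0.001
gripper_force: 0.2
```

Request:
apply_moves(
  targets=[
    [0,0.003,0,0,0,0,0],
    [0,0.003,0,0,0,0,0],
    [0,0,0,0,0,0,0],
  ],
)

```text
time_s: 7.9
tcp_pos: [0.4574, -0.0403, 0.1767]
eef_rot: [180.0, -0.0, 2.3]
contact_force: [-1.7, -0.6, 1.2]
gripper_width: 0.0005
gripper_force: 0.8
```

Request:
apply_moves(
  targets=[
    [0,0.003,0,0,0,0,0],
    [0,0.003,0,0,0,0,0],
    [0,0,0,0,0,0,0],
  ],
)

```text
time_s: 8.15
tcp_pos: [0.4636, -0.0399, 0.1767]
eef_rot: [180.0, -0.0, 2.4]
contact_force: [-1.0, -0.7, 1.5]
gripper_width: 0.0006
gripper_force: 0.9
```

Request:
apply_moves(
  targets=[
    [0,0.003,0,0,0,0,0],
    [0,0.003,0,0,0,0,0],
    [0,0,0,0,0,0,0],
  ],
)

```text
time_s: 8.4
tcp_pos: [0.4697, -0.0396, 0.1766]
eef_rot: [180.0, -0.0, 2.4]
contact_force: [-0.5, -0.9, 1.3]
gripper_width: 0.0004
gripper_force: 0.7
```

Request:
apply_moves(
  targets=[
    [0,0.003,0,0,0,0,0],
    [0,0.003,0,0,0,0,0],
    [0,0,0,0,0,0,0],
  ],
)

```text
time_s: 8.65
tcp_pos: [0.4757, -0.0394, 0.1766]
eef_rot: [180.0, -0.0, 2.4]
contact_force: [-1.1, -1.2, 0.8]
gripper_width: 0.0005
gripper_force: 0.6
```

Request:
apply_moves(
  targets=[
    [0,0.003,0,0,0,0,0],
    [0,0.003,0,0,0,0,0],
    [0,0,0,0,0,0,0],
  ],
)

```text
time_s: 8.9
tcp_pos: [0.4817, -0.0391, 0.1766]
eef_rot: [180.0, -0.0, 2.4]
contact_force: [-0.4, -0.1, 0.4]
gripper_width: 0.0007
gripper_force: 0.5
```

Request:
apply_moves(
  targets=[
    [0,0.003,0,0,0,0,0],
    [0,0.003,0,0,0,0,0],
    [0,0,0,0,0,0,0],
  ],
)

```text
time_s: 9.15
tcp_pos: [0.4876, -0.0389, 0.1766]
eef_rot: [180.0, -0.0, 2.4]
contact_force: [-0.8, 0.0, 1.2]
gripper_width: 0.0006
gripper_force: 0.4
```

Orange is free too. Its stop should be near x≈0.534.

Request:
apply_moves(
  targets=[
    [0,0.005,0,0,0,0,0],
    [0,0.005,0,0,0,0,0],
    [0,0.005,0,0,0,0,0],
    [0,0.005,0,0,0,0,0],
    [0,0.005,0,0,0,0,0],
    [0,0.005,0,0,0,0,0],
    [0,0.005,0,0,0,0,0],
    [0,0.004,0,0,0,0,0],
    [0,0,0,0,0,0,0],
  ],
)

```text
time_s: 9.9
tcp_pos: [0.5268, -0.0373, 0.1763]
eef_rot: [180.0, 0.0, 2.3]
contact_force: [-0.3, -0.4, 0.9]
gripper_width: 0.0007
gripper_force: 0.2
```

Request:
apply_moves(
  targets=[
    [0,0.003,0,0,0,0,0],
    [0,0.002,0,0,0,0,0],
    [0,0,0,0,0,0,0],
  ],
)

```text
time_s: 10.15
tcp_pos: [0.5313, -0.0371, 0.1765]
eef_rot: [-180.0, -0.0, 2.4]
contact_force: [-1.3, -0.3, -0.1]
gripper_width: 0.0005
gripper_force: 0.4
```

Request:
apply_moves(
  targets=[
    [0,0.002,0,0,0,0,0],
    [0,0.002,0,0,0,0,0],
    [0,0,0,0,0,0,0],
  ],
)

```text
time_s: 10.4
tcp_pos: [0.5341, -0.0371, 0.1763]
eef_rot: [180.0, 0.1, 2.3]
contact_force: [-4.7, 1.0, 1.4]
gripper_width: 0.0004
gripper_force: 2.8
```

Request:
apply_moves(
  targets=[
    [0,0.002,0,0,0,0,0],
    [0,0.0015,0,0,0,0,0],
    [0,0,0,0,0,0,0],
  ],
)

```text
time_s: 10.65
tcp_pos: [0.5349, -0.0372, 0.176]
eef_rot: [180.0, 0.4, 2.3]
contact_force: [-14.6, 2.3, 8.4]
gripper_width: 0.0004
gripper_force: 8.4
```

Request:
apply_moves(
  newtons=15,
  targets=[
    [0,-0.012,0,0,0,0,0],
    [0,-0.01,0,-0.035,0,0,0],
    [0,0,0,-0.038,0,0,0],
    [1,0,-0.03,0,0,0,0],
    [1,0,-0.03,0,0,0,0],
    [1,0,-0.03,0,0,0,0],
    [1,0,0,0,0,0,0],
    [1,0,0,0,0,0,0],
  ],
)

```text
time_s: 11.32
tcp_pos: [0.5132, 0.0537, 0.2502]
eef_rot: [-180.0, -0.1, 2.5]
contact_force: [0.6, -0.3, 0.0]
gripper_width: 0.0283
gripper_force: 0.0
```

```bash
python3 - <<'E'
from st import *;from h import *;from plant import capture
st()
a=np.radians(2.3);R=np.array([[np.cos(a),-np.sin(a)],[np.sin(a),np.cos(a)]]);o=np.array([.571,.054])
c=capture("side");p=cloud(c).reshape(-1,3);h=hsv(c).reshape(-1,3)
cv2.imwrite("pics/side1.png",c["frame"][:,:,::-1])
l=np.c_[(p[:,:2]-o)@R,p[:,2]]
for y,m in((.09,(h[:,0]>110)&(h[:,0]<128)),(-.09,h[:,0]<14)):
  m=m&(h[:,1]>150)&(abs(l[:,0]+.06)<.09)&(abs(l[:,1]-y)<.04)&(l[:,2]>.12)
  q=l[m];print(len(q),q.mean(0),q.min(0),q.max(0)) if len(q) else print("none")
E
```

```text
t 11.3167 caddy mm [-57.786    1.9731] z 250.1738176277478 rot [-179.9553   -0.1321    2.5038] F [ 0.5689 -0.3264  0.0035] w 0.028286044720260514 j [ 27.8024   5.2109 -18.8149   0.0176 -65.8356  64.6942]
137 [-0.0188  0.0971  0.1732] [-0.0925  0.0504  0.1416] [-0.0002  0.103   0.4542]
205 [-0.0183 -0.0813  0.1655] [-0.0337 -0.0943  0.1423] [-0.0028 -0.0743  0.1861]
```

Request:
apply_moves(
  targets=[
    [0.6,-0.0025,0.0015,0,0,0,0],
    [0.6,0,0,0,0,0,0],
    [0.6,0,0,0,0,0,0],
    [0.6,0,0,0.03,0,0,0],
    [0.6,0,0,0.03,0,0,0],
    [0.6,0,0,0.03,0,0,0],
    [0.6,0,0,0,0,0,0],
  ],
)

```text
time_s: 11.95
tcp_pos: [0.507, 0.0488, 0.1544]
eef_rot: [179.9, 0.5, 2.2]
contact_force: [-1.5, -0.3, -0.9]
gripper_width: 0.0524
gripper_force: 0.0
```

Request:
apply_moves(
  newtons=12,
  targets=[
    [0,0,0,0,0,0,0],
    [0,0,0,0,0,0,0],
    [0,0,0,0,0,0,0],
    [0,0,0,0,0,0,0],
    [0,0,0,0,0,0,0],
    [0,0,0,0,0,0,0],
  ],
)

```text
time_s: 12.45
tcp_pos: [0.5107, 0.0508, 0.1605]
eef_rot: [-180.0, -0.1, 2.4]
contact_force: [0.3, -0.4, 0.7]
gripper_width: 0.0179
gripper_force: 0.0
```

```bash
python3 st.py
```

```text
t 12.45 caddy mm [-60.3691  -0.8264] z 160.48019067674906 rot [-179.9623   -0.0863    2.3533] F [ 0.2556 -0.4208  0.7267] w 0.017912559609431833 j [ 27.622    9.6022 -26.3921   0.0034 -53.9116  64.7294]
```

Request:
apply_moves(
  targets=[
    [0,0,0,0,0,0,0],
    [0,0,0,0,0,0,0],
    [0,0,0,0,0,0,0],
  ],
)

```text
time_s: 12.7
tcp_pos: [0.5107, 0.0515, 0.1603]
eef_rot: [-179.9, -0.1, 2.4]
contact_force: [-2.4, 4.0, 5.5]
gripper_width: 0.0136
gripper_force: 11.8
```

Request:
apply_moves(
  targets=[
    [0,0,0,0,0,0,0.03],
    [0,0,0,0,0,0,0.05],
    [0,0,0,0,0,0,0.06],
    [0,0,0,0,0,0,0.06],
    [0,0,0,0,0,0,0.06],
    [0,0,0,0,0,0,0.06],
    [0,0,0,0,0,0,0],
  ],
)

```text
time_s: 13.28
tcp_pos: [0.5105, 0.0512, 0.1603]
eef_rot: [-179.9, -0.0, -26.7]
contact_force: [-2.5, 3.7, 4.8]
gripper_width: 0.0144
gripper_force: 11.9
```

```bash
python3 st.py; python3 -c "
from plant import *;import cv2
s=get_state();print(s['moment'],s['gripper_force'])
cv2.imwrite('pics/side2.png',capture('side')['frame'][100:400,150:550,::-1])"
```

```text
t 13.2833 caddy mm [-60.53    -0.3764] z 160.3235597372509 rot [-179.923    -0.0236  -26.6973] F [-2.3985  3.7828  4.8238] w 0.014429578300485312 j [ 27.6577   9.6153 -26.3848  -0.0318 -53.9235  35.6638]
[1.36553725 1.16326603 0.03704333] 11.94553256034851
```

View pics/side2.png

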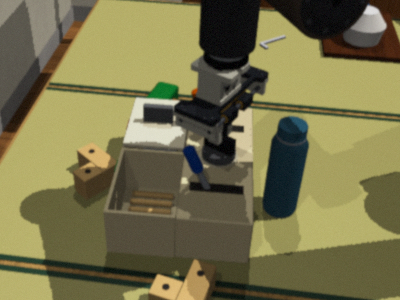

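The view shows the gripper holding the knob bar (about (220,150)), turned roughly 29° and free. The flask (287,165) is clear so far, so I'll continue.

Request:
apply_moves(
  targets=[
    [0,0,0,0,0,0,0.06],
    [0,0,0,0,0,0,0.06],
    [0,0,0,0,0,0,0.06],
    [0,0,0,0,0,0,0.06],
    [0,0,0,0,0,0,0.06],
    [0,0,0,0,0,0,0],
  ],
)

```text
time_s: 13.83
tcp_pos: [0.5104, 0.051, 0.1603]
eef_rot: [-179.9, 0.0, -53.7]
contact_force: [-3.4, 3.1, 6.8]
gripper_width: 0.0139
gripper_force: 12.0
```

Request:
apply_moves(
  targets=[
    [0,0,0,0,0,0,0.06],
    [0,0,0,0,0,0,0.06],
    [0,0,0,0,0,0,0.06],
    [0,0,0,0,0,0,0.06],
    [0,0,0,0,0,0,0.06],
    [0,0,0,0,0,0,0],
    [0,0,0,0,0,0,0],
  ],
)

```text
time_s: 14.42
tcp_pos: [0.5101, 0.0509, 0.1603]
eef_rot: [-180.0, 0.0, -80.4]
contact_force: [-3.6, 2.2, 7.4]
gripper_width: 0.0139
gripper_force: 12.0
```

```bash
python3 st.py; python3 -c "
from plant import *;import cv2
s=get_state();print(s['moment'],s['gripper_force'])"
```

```text
t 14.4167 caddy mm [-60.9599  -0.674 ] z 160.30894604438 rot [-179.9901    0.0257  -80.3586] F [-3.5314  2.2956  7.4194] w 0.013914775194033483 j [ 27.6508   9.6056 -26.4015  -0.0264 -53.9755 -17.9939]
[ 1.02635057  1.67016842 -0.03719484] 11.980409771203995
```

Request:
apply_moves(
  targets=[
    [0,0,0,0,0,0,0.025],
    [0,0,0,0,0,0,0.025],
    [0,0,0,0,0,0,0],
    [0,0,0,0,0,0,0],
  ],
)

```text
time_s: 14.75
tcp_pos: [0.5101, 0.0507, 0.1603]
eef_rot: [-180.0, 0.0, -84.8]
contact_force: [-4.9, 2.8, 6.8]
gripper_width: 0.014
gripper_force: 12.1
```

```bash
python3 st.py; python3 -c "
from plant import *;import cv2
s=get_state();print(s['moment'],s['gripper_force'])"
```

```text
t 14.75 caddy mm [-60.9877  -0.8144] z 160.2813946202411 rot [-179.9978    0.0099  -84.8149] F [-4.7672  2.9619  6.7845] w 0.013994270462573778 j [ 27.6467   9.6074 -26.4101  -0.0103 -53.9767 -22.4556]
[0.86828437 1.63457934 0.21003452] 12.098816335201263
```

Request:
apply_moves(
  targets=[
    [0.35,0,0,0,0,0,0],
    [0.35,0,0,0,0,0,0],
    [0.35,0,0,0,0,0,0],
    [0.35,0,0,-0.02,0,0,0],
    [0.35,0,0,-0.03,0,0,0],
    [0.35,0,0,-0.03,0,0,0],
    [0,0,0,0,0,0,-0.074],
    [0,0,0,0,0,0,-0.074],
    [0,0,0,0,0,0,-0.074],
    [0,0,0,0,0,0,-0.074],
    [0,0,0,0,0,0,-0.074],
    [0,0,0,0,0,0,-0.074],
    [0,0,0,0,0,0,-0.074],
    [0,0,0,0,0,0,-0.074],
    [0,0,0,0,0,0,-0.074],
    [0,0,0,0,0,0,-0.074],
    [0,0,0,0,0,0,-0.074],
    [0,0,0,0,0,0,-0.074],
    [0,0,0,0,0,0,-0.074],
    [0,0,0,0,0,0,0],
  ],
)

```text
time_s: 16.42
tcp_pos: [0.5103, 0.0505, 0.2394]
eef_rot: [180.0, 0.0, 2.0]
contact_force: [0.2, -0.5, -0.4]
gripper_width: 0.0002
gripper_force: 0.0
```

```bash
python3 st.py
```

```text
t 16.4167 caddy mm [-60.7614  -1.0739] z 239.39193529926638 rot [179.9905   0.0124   1.9622] F [ 0.1755 -0.5536 -0.384 ] w 0.0002112573103611438 j [ 27.6155   5.4458 -20.01     0.0035 -64.5595  64.3452]
```

Request:
apply_moves(
  targets=[
    [0,0.0252,0.0258,0,0,0,0],
    [0,0.0252,0.0258,0,0,0,0],
    [0,0.0252,0.0258,0,0,0,0],
    [0,0.0252,0.0258,0,0,0,0],
    [0,0.0252,0.0258,0,0,0,0],
    [0,0,0,0,0,0,0],
    [0,0,0,0.03,0,0,0],
    [0,0,0,0.03,0,0,0],
    [0,0,0,0.02,0,0,0],
    [0,0,0,0.014,0,0,0],
    [0,0,0,0,0,0,0],
    [0,0,0,0,0,0,0],
  ],
)

```text
time_s: 17.42
tcp_pos: [0.6397, -0.075, 0.1449]
eef_rot: [180.0, 0.1, 1.5]
contact_force: [0.2, -0.3, 0.4]
gripper_width: 0.0004
gripper_force: 0.0
```

```bash
python3 st.py; python3 - <<'E'
from plant import *;import cv2
cv2.imwrite('pics/side3.png',capture('side')['frame'][50:400,150:550,::-1])
E
```

```text
t 17.4167 caddy mm [  63.4362 -131.6328] z 144.93985997647704 rot [179.9681   0.1066   1.5008] F [ 0.1978 -0.2591  0.3663] w 0.0004099486556024455 j [ 10.6486  22.1134 -10.8453   0.0173 -57.1516  80.8428]
```

View pics/side3.png

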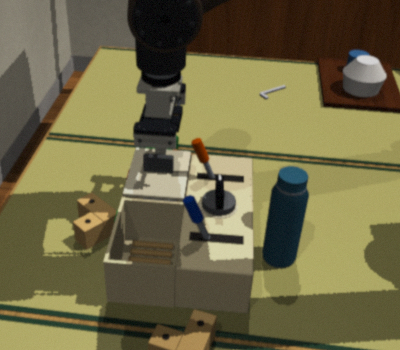

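The view shows both levers thrown, the knob bar (219,190) lying crosswise, and the closed fingers behind the handle (158,160). Now I'll push the cover.

Request:
apply_moves(
  targets=[
    [0,0,-0.005,0,0,0,0],
    [0,0,-0.005,0,0,0,0],
    [0,0,-0.005,0,0,0,0],
    [0,0,-0.005,0,0,0,0],
    [0,0,-0.005,0,0,0,0],
    [0,0,-0.005,0,0,0,0],
    [0,0,0,0,0,0,0],
  ],
)

```text
time_s: 18.05
tcp_pos: [0.6393, -0.0438, 0.1459]
eef_rot: [-180.0, -0.0, 1.7]
contact_force: [0.1, -0.3, 0.2]
gripper_width: 0.0005
gripper_force: 0.0
```

```bash
python3 st.py
```

```text
t 18.05 caddy mm [  64.2793 -100.5004] z 145.9199106501732 rot [-179.9987   -0.0327    1.6769] F [ 0.0847 -0.3441  0.1828] w 0.0005443490892458176 j [ 13.4975  21.7102 -11.3325   0.0065 -56.9251  78.1758]
```

Request:
apply_moves(
  targets=[
    [0,0,-0.005,0,0,0,0],
    [0,0,-0.005,0,0,0,0],
    [0,0,-0.005,0,0,0,0],
    [0,0,0,0,0,0,0],
  ],
)

```text
time_s: 18.38
tcp_pos: [0.6387, -0.0289, 0.1455]
eef_rot: [-180.0, -0.0, 1.7]
contact_force: [0.0, -0.5, 0.6]
gripper_width: 0.0006
gripper_force: 0.1
```

```bash
python3 - <<'E'
from st import *;from h import *;from plant import capture
st()
a=np.radians(2.3);R=np.array([[np.cos(a),-np.sin(a)],[np.sin(a),np.cos(a)]]);o=np.array([.571,.054])
c=capture("side");cv2.imwrite('pics/side4.png',cv2.resize(c['frame'][150:300,220:420,::-1],(800,600)))
E
```

```text
t 18.3833 caddy mm [ 64.3081 -85.5967] z 145.54613462320347 rot [-179.9886   -0.0038    1.6539] F [ 0.0179 -0.5412  0.6144] w 0.0006231278529564657 j [ 14.8562  21.625  -11.5138  -0.0122 -56.855   76.8044]
```

View pics/side4.png

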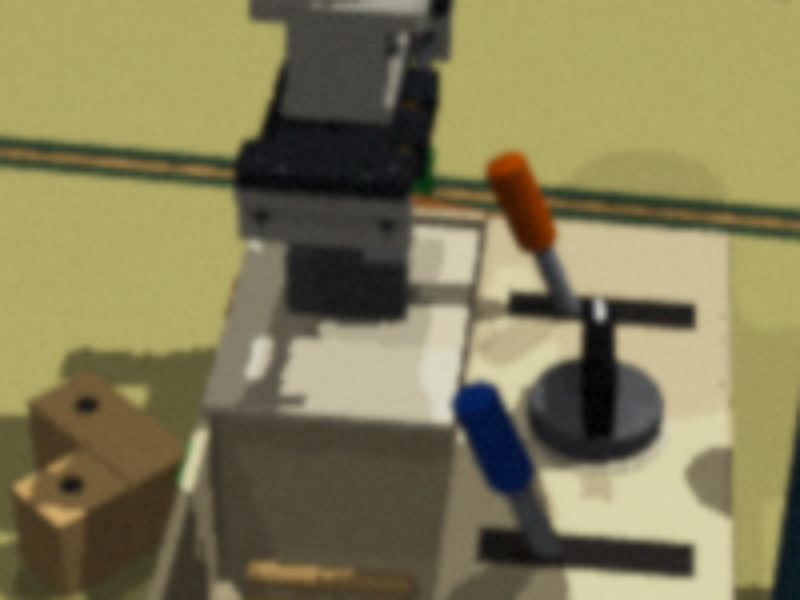

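The cover is moving: its far edge, at about (440,210), has uncovered the hinge bin. I'll keep pushing.

Request:
apply_moves(
  targets=[
    [0,0,-0.008,0,0,0,0],
    [0,0,-0.008,0,0,0,0],
    [0,0,-0.008,0,0,0,0],
    [0,0,-0.008,0,0,0,0],
    [0,0,-0.008,0,0,0,0],
    [0,0,-0.008,0,0,0,0],
    [0,0,-0.008,0,0,0,0],
    [0,0,-0.008,0,0,0,0],
    [0,0,-0.008,0,0,0,0],
    [0,0,-0.006,0,0,0,0],
    [0,0,-0.004,0,0,0,0],
    [0,0,0,0,0,0,0],
  ],
)

```text
time_s: 19.43
tcp_pos: [0.6367, 0.0533, 0.1457]
eef_rot: [-180.0, -0.1, 1.7]
contact_force: [0.5, -0.1, -0.2]
gripper_width: 0.0005
gripper_force: 0.0
```

Request:
apply_moves(
  targets=[
    [0,0,-0.003,0,0,0,0],
    [0,0,-0.003,0,0,0,0],
    [0,0,0,0,0,0,0],
  ],
)

```text
time_s: 19.68
tcp_pos: [0.6365, 0.0585, 0.1457]
eef_rot: [-180.0, -0.0, 1.6]
contact_force: [0.4, -0.6, 0.2]
gripper_width: 0.0005
gripper_force: 0.2
```

Request:
apply_moves(
  targets=[
    [0,0,-0.003,0,0,0,0],
    [0,0,-0.003,0,0,0,0],
    [0,0,0,0,0,0,0],
  ],
)

```text
time_s: 19.93
tcp_pos: [0.6362, 0.0645, 0.1457]
eef_rot: [-180.0, -0.0, 1.6]
contact_force: [1.0, -1.3, -0.1]
gripper_width: 0.0002
gripper_force: 0.4
```

```bash
python3 st.py
```

```text
t 19.9333 caddy mm [65.6094  7.9037] z 145.67872409863665 rot [-179.9931   -0.0282    1.6369] F [ 0.931  -1.319  -0.1476] w 0.00024755589467250285 j [ 23.2466  21.6175 -11.5129   0.0048 -56.8407  68.3878]
```

Request:
apply_moves(
  targets=[
    [0,0,-0.003,0,0,0,0],
    [0,0,-0.003,0,0,0,0],
    [0,0,0,0,0,0,0],
  ],
)

```text
time_s: 20.18
tcp_pos: [0.636, 0.0707, 0.1456]
eef_rot: [-180.0, -0.0, 1.6]
contact_force: [-0.4, -0.5, 0.3]
gripper_width: 0.0008
gripper_force: 0.4
```

Request:
apply_moves(
  targets=[
    [0,0,-0.003,0,0,0,0],
    [0,0,-0.003,0,0,0,0],
    [0,0,0,0,0,0,0],
  ],
)

```text
time_s: 20.43
tcp_pos: [0.6357, 0.0767, 0.1456]
eef_rot: [-180.0, -0.0, 1.6]
contact_force: [0.2, -0.8, -0.7]
gripper_width: 0.0004
gripper_force: 0.3
```

```bash
python3 st.py
```

```text
t 20.4333 caddy mm [65.5543 20.0712] z 145.5970928620377 rot [-179.994    -0.0052    1.6464] F [ 0.1428 -0.7946 -0.6645] w 0.00039572953037126735 j [ 24.3067  21.7025 -11.3877  -0.0043 -56.9027  67.3421]
```

Request:
apply_moves(
  targets=[
    [0,0,-0.003,0,0,0,0],
    [0,0,-0.003,0,0,0,0],
    [0,0,0,0,0,0,0],
  ],
)

```text
time_s: 20.68
tcp_pos: [0.6355, 0.0781, 0.1457]
eef_rot: [179.6, 0.1, 1.6]
contact_force: [5.4, -20.4, 0.3]
gripper_width: 0.0007
gripper_force: 10.2
```

Request:
apply_moves(
  targets=[
    [0,0,-0.002,0,0,0,0],
    [0,0,-0.002,0,0,0,0],
    [0,0,0,0,0,0,0],
  ],
)

```text
time_s: 20.93
tcp_pos: [0.6354, 0.0784, 0.1458]
eef_rot: [179.4, 0.2, 1.6]
contact_force: [8.6, -35.7, -1.4]
gripper_width: 0.0003
gripper_force: 17.6
```

```bash
python3 - <<'E'
from st import *;from h import *;from plant import capture
st()
a=np.radians(2.3);R=np.array([[np.cos(a),-np.sin(a)],[np.sin(a),np.cos(a)]]);o=np.array([.571,.054])
for n in("side","top"):
    c=capture(n);p=cloud(c).reshape(-1,3);l=np.c_[(p[:,:2]-o)@R,p[:,2]]
    m=(abs(l[:,0]-.065)<.04)&(abs(l[:,1]-.03)<.06)&(l[:,2]>.115)&(l[:,2]<.142);q=l[m];print(n,len(q),np.quantile(q,[.02,.98],axis=0))
    m=(abs(l[:,0]-.04)<.02)&(abs(l[:,1])<.15)&(abs(l[:,2]-.108)<.005);q=l[m];print("plate",len(q),np.quantile(q,[.02,.98],axis=0))
c=capture("side");cv2.imwrite('pics/side5.png',cv2.resize(c['frame'][150:300,220:420,::-1],(800,600)))
E
```

```text
t 20.9333 caddy mm [65.3703 21.8401] z 145.78387582854424 rot [179.3981   0.1599   1.56  ] F [  7.187  -36.0283  -1.3656] w 0.0003072304605852681 j [ 24.7565  21.81   -11.4371   0.5837 -57.1384  66.486 ]
side 390 [[0.0353 0.0477 0.1155]
 [0.0937 0.0541 0.1413]]
plate 1009 [[ 0.0206 -0.0299  0.1049]
 [ 0.0589  0.1255  0.111 ]]
top 14 [[0.034  0.0372 0.1182]
 [0.0365 0.0486 0.1402]]
plate 983 [[ 0.0205 -0.0341  0.1041]
 [ 0.0499  0.1209  0.1113]]
```

View pics/side5.png

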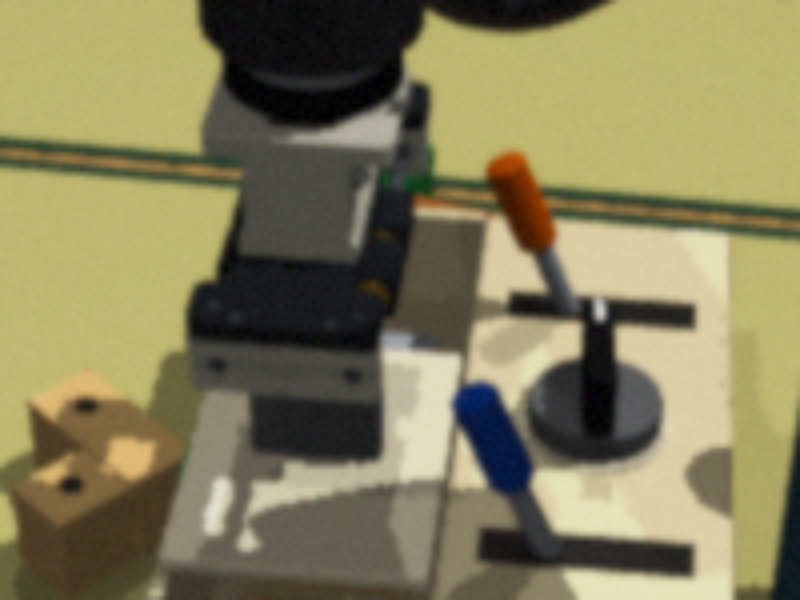

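The cover is at its stop, with the handle at y≈+44 to 47. I'll back off and lift away.

Request:
apply_moves(
  targets=[
    [0,0,0.01,0,0,0,0],
    [0,0,0.015,0,0,0,0],
    [0,0,0,-0.03,0,0,0],
    [0,0,0,-0.03,0,0,0],
    [0,0,0,-0.03,0,0,0],
    [0,0,0,-0.03,0,0,0],
    [0,0,0,0,0,0,0],
    [0,0,0,0,0,0,0],
    [0,0,0,0,0,0,0],
    [0,0,0,0,0,0,0],
  ],
)

```text
time_s: 21.92
tcp_pos: [0.6354, 0.0612, 0.2644]
eef_rot: [-180.0, 0.1, 1.6]
contact_force: [1.1, -0.1, 0.1]
gripper_width: 0.0006
gripper_force: 0.0
```

```bash
python3 - <<'E'
from st import *;from h import *;from plant import capture
st()
a=np.radians(2.3);R=np.array([[np.cos(a),-np.sin(a)],[np.sin(a),np.cos(a)]]);o=np.array([.571,.054])
c=capture("side");p=cloud(c).reshape(-1,3);l=np.c_[(p[:,:2]-o)@R,p[:,2]]
m=(abs(l[:,0]-.065)<.04)&(abs(l[:,1]-.03)<.06)&(l[:,2]>.115)&(l[:,2]<.15);q=l[m];print(len(q),np.quantile(q,[.02,.98],axis=0))
m=(abs(l[:,0]+.06)<.04)&(abs(l[:,1])<.05)&(l[:,2]>.138)&(l[:,2]<.155);q=l[m];print("knob",cv2.minAreaRect(q[:,:2].astype(np.float32)))
E
```

```text
t 21.9167 caddy mm [64.6691  4.6426] z 264.38481610524326 rot [-179.9956    0.1041    1.6375] F [ 1.118  -0.1375  0.0573] w 0.0005741218435177435 j [ 22.9643  16.5714  -2.5481  -0.0443 -70.9759  68.6876]
577 [[0.0355 0.0397 0.1158]
 [0.0932 0.0539 0.147 ]]
knob ((-0.05969732999801636, 0.0023118145763874054), (0.01322020124644041, 0.06363625824451447), 2.573127508163452)
```

```bash
python3 -c "
from plant import *
print(close_job())"
```

```text
the job is handed in; nothing more can be done
None
```

I handed the job in with both levers thrown (blue first, then orange), the knob turned clockwise to its stop, and the cover slid fully open. The arm is clear of the caddy and never touched the flask, mallet or blocks. `close_job()` didn't report a verdict.

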